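Load the check weights on the clinic scale

ROBOT

A 7-joint arm with a two-finger parallel gripper is mounted at the origin on the work surface. World frame = base frame: x ahead of the robot, y to its left, z up, the work surface at z = 0. Lengths are in m, angles in rad, forces in N, time in s.
With the tool pointing down it reaches from about 0.4 to 0.9 m from the base axis. Payload 5.6 kg.
Tool frame: the origin (TCP) lies at the very end of the fingers, on their centre line; the grasp point (between the pads) lies 19 mm behind it; z points along the fingers, y is the line along which they close (so a half turn about z gives the same grasp; the last joint's range is limited). The gripper opens to 92 mm and grips with 3 to 60 N. Pads are 20 mm wide; open, the fingers measure 128 mm over their backs; the gripper's body (75 mm by 189 mm) begins 69 mm behind the grasp point.
Start: joints at [-1.145, 0.468, -0.012, 1.603, 0.006, 1.071, -0.056], TCP at [0.294, 0.58, 0.215] pointing down, gripper open.
Joint ranges: [-2.53, 2.53], [-0.31, 2.02], [-1.57, 1.55], [0.28, 2.44], [-1.29, 4.43], [0.15, 1.84], [-2.92, 2.92]. Speed limits (rad/s): [2.57, 2.57, 3.14, 3.14, 3.14, 3.14, 3.14].

INTERFACE

Orientations are given as a unit quaternion [w, x, y, z].
In Python, from station import state, capture, finish_job gives the robot as it stands.
- The arm moves only by the tool apply_moves, never from a script. Its argument "moves" is a list of rows, each a list of 6 numbers: the shift along the world's x, y, z scaled (see below), then the turn, a rotation vector about the world's x, y, z scaled (see below). A call has 1 to 8 rows; each row shifts and turns the commanded pose from where the row before left it; what a row does not reach is not made up. The controller multiplies each number of a shift by 0.25 m and each number of a turn by 45 degrees. A row lasts 1/8 s, in which the tool goes at most 62.5 mm and 10.7 degrees, less where a joint would pass 70% of its speed; a pose out of reach is approached as far as the arm can. A call with a number of a shift or a turn outside -1 to 1 is refused whole. A call with a gripper value outside its range is refused whole. "hand" is the closure, from -1 (fully open) to 1 (shut), set as the call begins (left out, the last holds). The fingers move at their own pace and stop on an object; "newtons" is the grip in N (left out, the last holds). Time passes only in rows, so rows that do not move let the fingers close. It gives the time, the measured TCP pose, the force, the opening and the grip force at its end, in the units of the state.
- state(): the state, without advancing time (a new reading comes with each control period).
- capture(name): name is "side" or "top"; returns a dict with "image" (384x512x3 uint8, red, green, blue), "depth" (384x512 float32, m along the optical axis (not along the pixel's ray), 0 where there is no reading), "mtx" (3x3 intrinsics, pixels), "view" (4x4, takes a point from world to camera coordinates). Camera axes: x right, y down, z forward; pixel columns grow to the right and rows downward; lengths in m; the calibration is good to about 2 mm. A picture is of the moment at which its call begins.
- finish_job(): hands the job in; it is judged then, once.
The state is a dict: "t": time; "q": joint angles; "joint_velocities": joint speeds; "tau": joint torques, N m; "tool_pos": TCP position; "orientation": TCP orientation; "wrist_force": force on the tool from outside, world axes, zero at the start; "moment": the same for the moment, N m; "gripper_width": opening from 0.0 (shut) to 1.0 (fully open); "grip_force": force on a finger pad.
Only numpy, scipy, OpenCV 4.12 (cv2) and the standard library are available. Lean on these libraries where they do the work, as an engineer would, in place of code of your own. Each camera call takes 0.05 s, during which the arm holds its last target. There are 200 camera calls.

TASK

The small-animal scale is due for its check: lift the loose cover plate off the weight rack and lay it flat on the table, then press the scale's zero button while its post is still empty. Take every ring weight that is in the rack and thread them all onto the post, fully home one on another with the largest at the bottom and the smallest on top, then put the cover back over both pins of the rack, flat on its shoulders, and leave the other things on the table where they are.

Things in the scene. Friction and masses are not known exactly. Their poses are not given: they have to be found in the camera images.
- rack: Weight rack, fixed: grey plastic block 84 mm (its x) by 268 mm (its y); origin at the centre of its underside, z up. Middle part 30 mm high with four round nests 6 mm deep in a row along y, centres at y = -73.5, -9.5, 44.5, 88.5 mm (x = 0) for the 60, 50, 40 and 30 mm weights, each nest 3 mm wider than its weight. At both ends a shoulder 24 mm long, 44 mm high, carries one upright steel pin.
- rack_seat (a point): Where the centre of the cover's underside sits when the cover is fully home: middle of the rack, 44 mm above its underside (level with the shoulders); axes as the rack.
- rack_pin_a (a point): Foot of the pin at the rack's -y end (at x = 0, y = -122 mm, on the shoulder, 44 mm up). Pin 8 mm in diameter, 14 mm tall, the last 3 mm tapered.
- rack_pin_b (a point): Foot of the other, equal pin at the rack's +y end (y = +122 mm).
- cover: Loose cover plate of the rack, bare aluminium, 84 mm (x) by 268 mm (y) by 5 mm, 0.32 kg; origin at the centre of its underside, z up. Two 11 mm through holes at x = 0, y = -122 and +122 mm fit over the pins; it may go on either way round. Upright grip rib on its top centre, 12 mm thick (x), 70 mm long (y), from 5 to 33 mm above the underside. At the start it is on the pins.
- scale: White small-animal bench scale, fixed, 200 mm (x) by 180 mm (y), body 36 mm high; origin at the centre of its underside, display at its -x end. Steel platform 130 by 160 mm centred at x = +25 mm, its top 46 mm up.
- post_foot (a point): Foot of the scale's loading post, on the platform top (x = +25 mm, y = 0, z = 46 mm of the scale). Post upright, steel, 14 mm in diameter, 62 mm tall, the last 7 mm tapered to 6 mm.
- zero (a joint): Travel of the round grey zero button (26 mm in diameter) on the scale, at its -x end beside the display: 0 m up, 0.006 m fully pressed; a spring of about 4 N pushes it back.
- zero_top (a point): Centre of the zero button's top face; it moves down with the button.
- weight1: Ring-shaped steel check weight, the largest of the four sizes: 60 mm outer diameter, 18 mm bore, 14 mm thick, about 0.281 kg; origin at its centre (mid-thickness), z along the bore. In its nest it stands 8 mm proud. May be absent (then there is none of this size).
- weight2: Ring-shaped steel check weight, the second largest of the four sizes: 50 mm outer diameter, 18 mm bore, 14 mm thick, about 0.187 kg; origin at its centre (mid-thickness), z along the bore. In its nest it stands 8 mm proud. May be absent (then there is none of this size).
- weight3: Ring-shaped steel check weight, the third largest of the four sizes: 40 mm outer diameter, 18 mm bore, 14 mm thick, about 0.109 kg; origin at its centre (mid-thickness), z along the bore. In its nest it stands 8 mm proud. May be absent (then there is none of this size).
- weight4: Ring-shaped steel check weight, the smallest of the four sizes: 30 mm outer diameter, 18 mm bore, 14 mm thick, about 0.049 kg; origin at its centre (mid-thickness), z along the bore. In its nest it stands 8 mm proud. May be absent (then there is none of this size).
- white_jar: White jar, 52 mm in diameter, 90 mm high; origin at the centre of its underside. Not part of the job.
- tape_roll: Roll of white tape lying flat, 72 mm outer, 52 mm inner diameter, 25 mm high; origin at the centre of its underside. Not part of the job.
- carton: Cardboard carton 60 x 90 x 50 mm; origin at the centre of its underside. Not part of the job.
- steel_bowl: Steel bowl, 120 mm across, 45 mm high; origin at the centre of its underside. Not part of the job.
- disinfectant: Amber bottle, 66 mm in diameter, 170 mm high; origin at the centre of its underside. Not part of the job.

How it is judged:
On the way, in this order (a step that is already met when the one before it is completed fails the run):
1. the cover is off the rack, lying flat on the table, released (height (world z) of cover below 0.006 m and angle between cover's own z axis and vertical below 0.06 rad and linear speed of cover below 0.02 m/s and contact force between cover and the fingers below 0.1 N), for 0.2 s.
2. the zero button is pressed down while no weight is on the post (value of joint zero above 0.004 m and horizontal distance between each of weight1, weight2, weight3, weight4 and post_foot above 0.03 m), for 0.05 s.
3. every weight present is on the scale's post, fully home, largest lowest, released (horizontal distance between each of weight1, weight2, weight3, weight4 and post_foot below 0.005 m and z of weight1 in the frame of post_foot between 0.004 and 0.011 m and angle between the z axis of each of weight1, weight2, weight3, weight4 and the z axis of scale, either way round below 0.08 rad and contact force between each of weight1, weight2, weight3, weight4 and the fingers below 0.1 N and linear speed of each of weight1, weight2, weight3, weight4 below 0.02 m/s and z of weight2 in the frame of post_foot between 0.004 and 0.025 m and z of weight3 in the frame of post_foot between 0.004 and 0.039 m and z of weight4 in the frame of post_foot between 0.004 and 0.053 m and ((angle between weight1's own z axis and vertical below 1.5 rad and z of weight2 in the frame of weight1 above 0.01 m) or (not (angle between weight1's own z axis and vertical below 1.5 rad) and z of weight2 in the frame of weight1 below -0.01 m)) and ((angle between weight1's own z axis and vertical below 1.5 rad and z of weight3 in the frame of weight1 above 0.01 m) or (not (angle between weight1's own z axis and vertical below 1.5 rad) and z of weight3 in the frame of weight1 below -0.01 m)) and ((angle between weight2's own z axis and vertical below 1.5 rad and z of weight3 in the frame of weight2 above 0.01 m) or (not (angle between weight2's own z axis and vertical below 1.5 rad) and z of weight3 in the frame of weight2 below -0.01 m)) and ((angle between weight1's own z axis and vertical below 1.5 rad and z of weight4 in the frame of weight1 above 0.01 m) or (not (angle between weight1's own z axis and vertical below 1.5 rad) and z of weight4 in the frame of weight1 below -0.01 m)) and ((angle between weight2's own z axis and vertical below 1.5 rad and z of weight4 in the frame of weight2 above 0.01 m) or (not (angle between weight2's own z axis and vertical below 1.5 rad) and z of weight4 in the frame of weight2 below -0.01 m)) and ((angle between weight3's own z axis and vertical below 1.5 rad and z of weight4 in the frame of weight3 above 0.01 m) or (not (angle between weight3's own z axis and vertical below 1.5 rad) and z of weight4 in the frame of weight3 below -0.01 m))), for 0.2 s.
At the end, for the whole second after the job is handed in: All present weights on the post, centred within 5 mm, seated within 4 mm, square within 0.08 rad, every smaller one above every larger; cover on both pins, height within 3 mm, centre within 5 mm, in line within 0.035 rad, level within 0.03 rad; all released and at rest (all of step 3 and horizontal distance between cover and rack_seat below 0.005 m and z of cover in the frame of rack_seat between -0.003 and 0.003 m and angle between the y axis of cover and the y axis of rack, either way round below 0.035 rad and angle between cover's own z axis and vertical below 0.03 rad and linear speed of cover below 0.02 m/s and contact force between cover and the fingers below 0.1 N); the robot touches nothing.
It fails at once if a bystander (jar, tape roll, carton, bowl, bottle) is moved more than 40 mm (distance of any of white_jar, tape_roll, carton, steel_bowl, disinfectant from where it was at the start of the episode above 0.04 m).
Of weight1, weight2, weight3, weight4 only 3 to 4 are there at a start; the rules pass over those that are not, and their reading is None.
At some moment in a run one of cover, weight1, weight2, weight3, weight4 may be knocked a few centimetres aside while the robot is not near it.
Once in a run the grip may slacken for a moment while it holds something.
It also fails if it takes over 208 s, if anything falls off the work surface, if the arm or the gripper's body presses on something with over 40 N, if the wrist force passes 120 N, or if a joint passes its speed limit or range.

## Working session

There is one attempt and no reset: what is moved stays moved. The work goes in short steps, Python scripts to look and compute and a tool call to move; the robot and the scene stay as the last step left them, time stands still between calls to the robot, and variables do not carry over. Pictures are saved under pics/ and viewed, at most 14 in all, crops included, and the job is handed in when it is done.

Besides the shell and the picture viewer there is one more tool, called in YAML: its name, and indented under it one key for each argument. apply_moves: Moves the arm, as the interface text tells. Its arguments: {"type":"object","properties":{"moves":{"type":"array","items":{"type":"array","items":{"type":"number"}}},"hand":{"type":"number"},"newtons":{"type":"number"}},"required":["moves"]}

```bash
ls; mkdir -p pics; cat > h.py <<'E'
import numpy as np, cv2
from station import state, capture, finish_job
def snap(n):
    c=capture(n); 
    return c
def save(c,name): cv2.imwrite('pics/'+name,c['image'][:,:,::-1])
def ray(c,u,v):
    R=c['view'][:3,:3];t=c['view'][:3,3]
    d=R.T@np.linalg.inv(c['mtx'])@np.array([u,v,1.]); return -R.T@t,d
def onplane(c,u,v,z):
    o,d=ray(c,u,v); return o+d*(z-o[2])/d[2]
def pt(c,u,v):
    o,d=ray(c,u,v); return o+d*c['depth'][int(round(v)),int(round(u))]
def cloud(c):
    H,W=c['depth'].shape; u,v=np.meshgrid(np.arange(W),np.arange(H))
    p=np.stack([u,v,np.ones_like(u)],-1)@np.linalg.inv(c['mtx']).T*c['depth'][...,None]
    R=c['view'][:3,:3];t=c['view'][:3,3]
    return (p-t)@R
def proj(c,p):
    q=c['mtx']@(c['view'][:3,:3]@np.asarray(p)+c['view'][:3,3]); return q[:2]/q[2]
E
python3 - <<'E'
from h import *
for n in('top','side'):
    c=snap(n); save(c,n+'0.png'); print(n,np.round(-c['view'][:3,:3].T@c['view'][:3,3],3),c['mtx'][0,0],(c['depth']>0).mean()); np.savez(n+'0.npz',**c)
s=state(); print({k:np.round(v,3) for k,v in s.items()})
E
```

```text
pics
top [0.472 0.    1.132] 358.6378326207101 0.9957936604817709
side [-0.393  0.919  1.091] 490.3972195112215 0.9901784261067709
{'t': np.float64(0.1), 'q': array([-1.145,  0.468, -0.012,  1.604,  0.006,  1.071, -0.056]), 'joint_velocities': array([ 0.001, -0.001, -0.001, -0.001,  0.001,  0.001, -0.001]), 'tau': array([ 1.0000e-03, -5.2164e+01, -1.2000e-02, -2.4437e+01, -5.7000e-02,
        1.4000e-02,  0.0000e+00]), 'tool_pos': array([0.294, 0.579, 0.214]), 'orientation': array([-0.   ,  0.232,  0.973, -0.001]), 'wrist_force': array([-0.337, -0.02 ,  0.559]), 'moment': array([-0.01 ,  0.006, -0.011]), 'grip_force': np.float64(0.0), 'gripper_width': np.float64(0.998)}
```

View pics/top0.png

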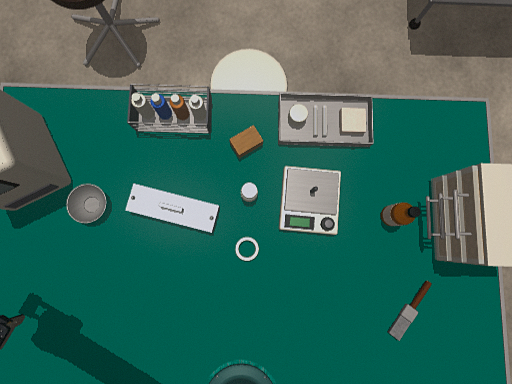

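View pics/side0.png

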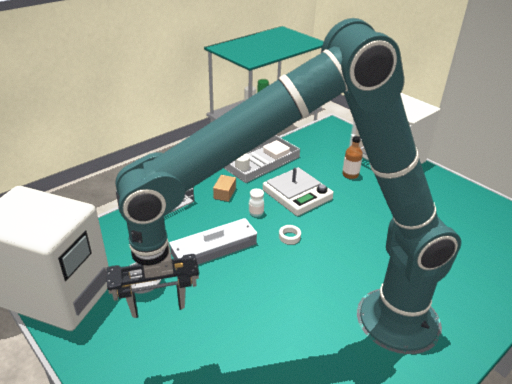

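The top view shows: covered rack at about (172,208), rib at (171,209), scale at (312,200), post at (314,190), zero button at (327,224), jar at (249,191), tape at (247,249), carton at (246,141), bowl at (87,203) and bottle at (395,214). The side view shows the rack at (215,243), the post at (295,176) and the button at (322,189), all unobstructed.

```bash
python3 - <<'E'
from h import *
C={n:dict(np.load(n+'0.npz')) for n in('top','side')}
for n in C:
    c=C[n]; P=cloud(c); c['P']=P
    X,Y,Z=P[...,0],P[...,1],P[...,2]
    tb=(abs(X-.35)<.1)&(abs(Y)<.2)&(Z<.02); print(n,'table z',np.median(Z[tb]))
    for nm,(x0,x1,y0,y1,z0,z1) in dict(cover=(.35,.65,.08,.45,.040,.056),rib=(.38,.6,.15,.35,.066,.095),plat=(.38,.62,-.35,-.07,.0425,.052),body=(.38,.62,-.35,-.07,.02,.039),post=(.4,.62,-.35,-.07,.085,.13)).items():
        m=(X>x0)&(X<x1)&(Y>y0)&(Y<y1)&(Z>z0)&(Z<z1)
        if m.sum()<2: print(nm,m.sum());continue
        # largest component
        k,l,st,_=cv2.connectedComponentsWithStats(m.astype('uint8')); i=1+np.argmax(st[1:,4]); mm=l==i
        q=P[mm]; r=cv2.minAreaRect((q[:,:2]*1000).astype(np.float32))
        uv=np.argwhere(mm)[:,::-1].mean(0)
        print(n,nm,mm.sum(),'mean',q.mean(0).round(4),'zmed',np.median(q[:,2]).round(4),'rect',np.round(r[0],1),np.round(r[1],1),round(r[2],1),'uv',uv.round(1))
# crop
im=C['top']['image'][150:260,110:350]; cv2.imwrite('pics/crop0.png',cv2.resize(im,None,fx=3.3,fy=3.3,interpolation=cv2.INTER_CUBIC)[:,:,::-1])
E
```

```text
top table z -0.0004079980769333711
top cover 2378 mean [0.5609 0.2207 0.0488] zmed 0.0488 rect [561.3 221.5] [268.9  84. ] 76.9 uv [172.1 207.9]
top rib 100 mean [0.5609 0.2208 0.0767] zmed 0.0769 rect [560.9 220.7] [69.5 12. ] 76.4 uv [170.2 207. ]
top plat 995 mean [ 0.5885 -0.2008  0.0459] zmed 0.0458 rect [ 590.7 -199. ] [159.3  67.5] 85.7 uv [311.4 202.2]
top body 891 mean [ 0.5361 -0.1888  0.0352] zmed 0.0356 rect [ 559.8 -196.7] [180.6 125.5] 86.7 uv [306.9 219.5]
top post 8 mean [ 0.6174 -0.2002  0.1004] zmed 0.1014 rect [ 617.1 -201.2] [10.2  3. ] 85.3 uv [314.6 190.4]
side table z 0.0006385363497975925
side cover 1362 mean [0.5552 0.2207 0.0494] zmed 0.0494 rect [558.7 217.9] [270.4  93.8] 77.1 uv [213.3 238.3]
side rib 104 mean [0.5559 0.2183 0.0744] zmed 0.0752 rect [557.5 217.7] [71.4 17.1] 79.3 uv [213.9 231.7]
side plat 461 mean [ 0.5794 -0.2036  0.0468] zmed 0.0467 rect [ 560.4 -200.5] [165.6 120.5] 88.8 uv [301.  186.1]
side body 477 mean [ 0.5277 -0.1739  0.0329] zmed 0.0342 rect [ 539.9 -195.3] [192.8 116.9] 77.0 uv [305.2 198.7]
side post 19 mean [ 0.6155 -0.2017  0.098 ] zmed 0.1006 rect [ 615.  -201.9] [ 9.  17.6] 9.0 uv [294.7 170.4]
```

View pics/crop0.png

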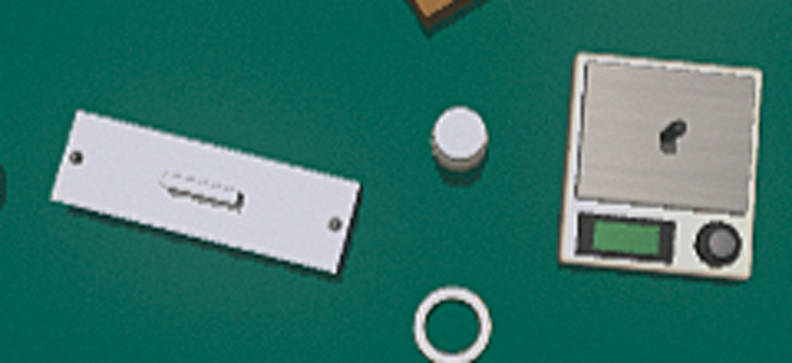

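Measured: cover centre (0.561, 0.221), long axis at 76.9° from x, top at z 0.049, rib top at 0.077. These match the text's sizes. The crop shows the holes with pins at (77,158) and (335,225), and the button at (718,243). I'll move above the rib.

apply_moves:
  moves:
    - [0.13,-0.18,-0.03,0,0,-0.212]
    - [0.13,-0.18,-0.03,0,0,-0.212]
    - [0.13,-0.18,-0.03,0,0,-0.212]
    - [0.13,-0.18,-0.03,0,0,-0.212]
    - [0.13,-0.18,-0.03,0,0,-0.212]
    - [0.13,-0.18,-0.03,0,0,-0.212]
    - [0.13,-0.18,-0.03,0,0,-0.212]
    - [0.13,-0.18,-0.03,0,0,-0.212]
  hand: -1

```text
t: 1.1
tool_pos: [0.5544, 0.2184, 0.1542]
orientation: [-0.0, 0.785, 0.619, -0.0]
wrist_force: [0.5, 0.6, 0.3]
gripper_width: 0.997
grip_force: 0.0
```

```bash
cat >> h.py <<'E'
from scipy.spatial.transform import Rotation as Rn
def pose():
    s=state(); q=s['orientation']; return np.array(s['tool_pos']),Rn.from_quat([q[1],q[2],q[3],q[0]])
def to(x,y,z,yaw=None):
    """units still to go to a tool-down pose whose y axis lies at yaw deg (mod 180)"""
    p,R=pose(); M=R.as_matrix(); cur=np.degrees(np.arctan2(M[1,1],M[0,1]))
    if yaw is None: yaw=cur
    d=(yaw-cur+90)%180-90; a=np.radians(cur+d)
    T=np.array([[np.sin(a),np.cos(a),0],[-np.cos(a),np.sin(a),0],[0,0,-1.]])
    # columns: x = y cross z
    yv=np.array([np.cos(a),np.sin(a),0]); zv=np.array([0,0,-1.]); T=np.stack([np.cross(yv,zv),yv,zv],1)
    r=(Rn.from_matrix(T)*R.inv()).as_rotvec()
    print('pos',p.round(4),'yaw',cur.round(2),'tilt',np.degrees(np.arccos(-M[2,2])).round(2),'shift',((np.array([x,y,z])-p)/.25).round(3),'turn',(np.degrees(r)/45).round(3),'t',round(float(state()['t']),2))
E
python3 - <<'E'
from h import *
to(.561,.221,.15,-13.1)
C={n:dict(np.load(n+'0.npz')) for n in('top','side')}
for n in C:
    c=C[n]; P=cloud(c); X,Y,Z=P[...,0],P[...,1],P[...,2]
    for nm,z0,z1 in (('plat',.042,.06),('all',.02,.06)):
        m=(X>.38)&(X<.75)&(Y>-.35)&(Y<-.07)&(Z>z0)&(Z<z1)
        m=cv2.morphologyEx(m.astype('uint8'),cv2.MORPH_OPEN,np.ones((3,3)))>0
        q=P[m]; r=cv2.minAreaRect((q[:,:2]*1000).astype(np.float32)); print(n,nm,m.sum(),np.round(r[0],1),np.round(r[1],1),round(r[2],1))
c=C['top']; P=cloud(c)
print('button region',P[218:230,320:336,2].round(3)[::2,::2])
hsv=cv2.cvtColor(c['image'],cv2.COLOR_RGB2GRAY); print(hsv[218:231,318:338])
print('post rows gray',hsv[182:198,306:324]); print((P[182:198,306:324,2]*1000).astype(int))
E
```

```text
pos [0.5544 0.2184 0.1542] yaw -13.48 tilt 0.02 shift [ 0.027  0.01  -0.017] turn [ 0.    -0.     0.009] t 1.1
top plat 2148 [ 597.8 -199.6] [159.5 178.8] 85.6
top all 3667 [ 597.7 -199.6] [180.6 200.3] 85.8
side plat 793 [ 594.9 -201.5] [161.1 183.4] 85.6
side all 1653 [ 593.3 -200.4] [182.2 204.9] 85.4
button region [[0.038 0.036 0.043 0.047 0.05  0.046 0.037 0.036]
 [0.035 0.046 0.047 0.055 0.059 0.058 0.046 0.035]
 [0.031 0.05  0.049 0.057 0.057 0.059 0.059 0.049]
 [0.037 0.051 0.054 0.055 0.057 0.061 0.059 0.049]
 [0.034 0.047 0.049 0.056 0.056 0.059 0.047 0.033]
 [0.037 0.04  0.049 0.046 0.048 0.048 0.052 0.036]]
[[210 211 209 219 190  81  18  46  49  50  41  37  37 103 197 219 207 210
  213 200]
 [205 209 214 202  78  40  57  61  59  76  79  72  57  37  76 200 217 213
  213 198]
 [208 214 217 133  28  60  58  62  99 117 128 120  98  54  36 108 226 212
  211 196]
 [207 216 223  28  61  61  51  93 144 134 125 125 122  98  45  56 208 217
  214 192]
 [209 216 209  12  62  62  54 130 138 133 124 120 118 120  84  37 112 222
  216 188]
 [209 214 143  23  64  63  59 145 134 130 127 12
[... 2669 characters left out ...]
4   47   43
    48   43   43   43]
 [  47   46   44   48   57   70   79   90   98  101   44   41   45   41
    45   49   44   49]
 [  43   45   46   47   50   62   66   76   77   46   45   45   46   44
    46   45 1131   45]
 [  45   46   46   43   46   49   54   45   44   42   46   46   47   45
    42   46   44   43]
 [  43   44   45   45   43   45   44   46   43   46   43   50   45   45
    44   47 1131   43]
 [  46   47   42   44   45   44   47   44   46   45   47   47   45   43
    45   48   45   46]
 [  44   48   45   47   43   44   46   46   46   44   44   46   45   45
    44   45   48   43]
 [  45   49   50   43   45   45   45   43   47   43   47   42   45   47
    46   40   44   45]]
```

apply_moves:
  moves:
    - [0.027,0.01,-0.06,0,0,0.009]
    - [0,0,-0.1,0,0,0]
    - [0,0,-0.1,0,0,0]
    - [0,0,-0.1,0,0,0]
    - [0,0,-0.04,0,0,0]
    - [0,0,0,0,0,0]

```text
t: 1.85
tool_pos: [0.5598, 0.2228, 0.0539]
orientation: [-0.0, 0.781, 0.624, -0.001]
wrist_force: [0.9, -0.3, -0.0]
gripper_width: 1.001
grip_force: 0.0
```

```bash
python3 - <<'E'
from h import *
to(.561,.221,.054,-13.1)
for n in('top','side'):
    c=dict(np.load(n+'0.npz')); 
    for p in ([.6227,-.2015,.108],[.6227,-.2015,.046]): print(n,p,proj(c,p).round(1))
c=dict(np.load('top0.npz'));print('btn',onplane(c,327.8,223.2,.057).round(4),'post',onplane(c,315.4,188.3,.107).round(4), 'foot', onplane(c,312.2,195,.046))
c=dict(np.load('side0.npz'));
g=cv2.cvtColor(c['image'],cv2.COLOR_RGB2GRAY); print(g[165:186,286:304]); print(g[182:198,312:332])
E
```

```text
pos [0.5598 0.2228 0.0539] yaw -12.71 tilt 0.09 shift [ 0.005 -0.007  0.   ] turn [ 0.001 -0.002 -0.009] t 1.85
top [0.6227, -0.2015, 0.108] [315.6 188.2]
top [0.6227, -0.2015, 0.046] [311.6 191.1]
side [0.6227, -0.2015, 0.108] [293.5 167.3]
side [0.6227, -0.2015, 0.046] [292.3 181.2]
btn [ 0.5251 -0.2481  0.057 ] post [ 0.6226 -0.2012  0.107 ] foot [ 0.6106484 -0.2032711  0.046    ]
[[128 138 139 143 139 143 141 139 142 139 142 141 141 139 142 142 143 141]
 [138 139 137 142 141 144 139 144 142 141 137 145 147 139 138 142 144 145]
 [137 138 142 138 143 143 141 139 134 136 155 185 203 153 141 140 137 144]
 [142 139 142 137 140 140 134 118 101 121 183 231 235 225 173 147 138 141]
 [141 141 137 138 148 155 147  86  78  97 166 235 237 235 221 195 152 140]
 [139 140 148 165 196 229 208  90  62  83 157 234 234 235 235 232 223 173]
 [144 162 197 229 230 237 221  94  63  81 153 235 236 235 235 237 239 224]
 [195 221 227 234 234 231 197  88  63  83 157 239 237 235 235 235 236 235]
 [228 233 232 232 234 231 189  81  64  94 176 237 237 235 236 233 234 235]
 [231 232 231 231 234 232 185  82  65 
[... 1523 characters left out ...]
 255 255
  220 166]
 [255 255 255 255 203  62  34  49  56  59  61  63  50  43  60 194 255 255
  255 245]
 [255 255 255 255 255 118  28  24  29  39  42  40  29  31  78 213 255 255
  255 255]
 [255 255 255 255 255 230 120  49  34  28  27  25  32  72 192 255 255 255
  255 255]
 [193 254 255 255 255 255 255 178 136 121 122 124 142 201 255 255 255 255
  250 232]
 [ 82 157 236 255 255 255 255 255 255 255 255 255 255 255 255 255 249 231
  201 180]
 [ 68  69 113 190 254 255 255 255 255 255 255 255 255 255 245 230 199 175
  165 160]
 [124  78  50  78 153 244 255 255 255 255 255 255 246 227 195 178 165 162
  159 159]
 [111  62  39  46  97 225 255 255 255 254 244 226 194 174 162 162 161 160
  162 163]]
```

apply_moves:
  moves:
    - [0.005,-0.007,0,0,0,-0.009]
    - [0,0,0,0,0,0]
    - [0,0,0,0,0,0]
    - [0,0,0,0,0,0]
    - [0,0,0,0,0,0]
    - [0,0,0,0,0,0]
    - [0,0,0,0,0,0]
    - [0,0,0,0,0,0]
  hand: 1
  newtons: 40

```text
t: 2.85
tool_pos: [0.5617, 0.2206, 0.0546]
orientation: [0.0, 0.784, 0.621, -0.0]
wrist_force: [0.1, 0.3, -0.9]
gripper_width: 0.151
grip_force: 0.0
```

apply_moves:
  moves:
    - [0,0,0.04,0,0,0]
    - [0,0,0.06,0,0,0]
    - [0,0,0.1,0,0,0]
    - [0,0,0.1,0,0,0]
    - [0,0,0,0,0,0]

```text
t: 3.48
tool_pos: [0.5633, 0.2212, 0.1323]
orientation: [0.0, 0.784, 0.621, 0.003]
wrist_force: [-0.9, -1.1, -2.4]
gripper_width: 0.128
grip_force: 40.0
```

```bash
python3 - <<'E'
from h import *
to(.405,.257,.13,-13.1); print(state()['wrist_force'],state()['gripper_width'])
E
```

```text
pos [0.5633 0.2212 0.1323] yaw -13.19 tilt 0.29 shift [-0.633  0.143 -0.009] turn [-0.003  0.006  0.002] t 3.48
[-0.93710483 -1.08295216 -2.40064667] 0.12765122733086867
```

apply_moves:
  moves:
    - [-0.1,0.023,0,0,0,0]
    - [-0.133,0.03,0,0,0,0]
    - [-0.15,0.034,0,0,0,0]
    - [-0.15,0.034,0,0,0,0]
    - [-0.1,0.022,0,0,0,0]
    - [0,0,0,0,0,0]
    - [0,0,0,0,0,0]

```text
t: 4.35
tool_pos: [0.4043, 0.2562, 0.1296]
orientation: [0.0, 0.784, 0.621, 0.0]
wrist_force: [-0.3, -0.2, -3.6]
gripper_width: 0.128
grip_force: 40.0
```

```bash
python3 - <<'E'
from h import *
to(.405,.257,.012,-13.1); print(state()['wrist_force'],state()['gripper_width'])
c=snap('side'); save(c,'side1.png'); P=cloud(c)
X,Y,Z=P[...,0],P[...,1],P[...,2]
g=c['image'].min(-1)>150
m=(X>.3)&(X<.5)&(Y>.1)&(Y<.45)&(Z>.05)&(Z<.12)&g
q=P[m]; print(m.sum(),np.percentile(q[:,2],[5,25,50,75,95]).round(4))
b=np.linalg.lstsq(np.c_[q[:,:2]-[.405,.257],np.ones(len(q))],q[:,2],rcond=None)[0]; print('plane',b.round(4))
E
```

```text
pos [0.4043 0.2562 0.1296] yaw -13.21 tilt 0.05 shift [ 0.003  0.003 -0.47 ] turn [0.    0.001 0.002] t 4.35
[-0.32955271 -0.19227883 -3.55917331] 0.12832664918544548
91 [0.1171 0.1186 0.1192 0.1197 0.1199]
plane [ 0.0038 -0.0031  0.1191]
```

View pics/side1.png

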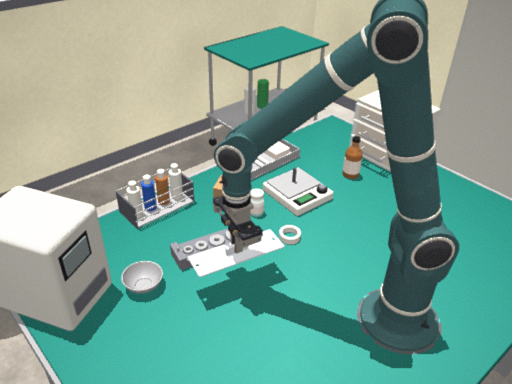

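The side view shows the cover held level at about (235,253), with the rack open behind it and its rings near (190–235, 245). I'll lower it to the table.

apply_moves:
  moves:
    - [0.003,0.003,-0.1,0,0,0]
    - [0,0,-0.1,0,0,0]
    - [0,0,-0.1,0,0,0]
    - [0,0,-0.08,0,0,0]
    - [0,0,-0.05,0,0,0]
    - [0,0,-0.02,0,0,0]
    - [0,0,-0.01,0,0,0]
    - [0,0,0,0,0,0]

```text
t: 5.4
tool_pos: [0.4046, 0.2573, 0.015]
orientation: [0.0, 0.784, 0.621, 0.0]
wrist_force: [-0.1, 0.9, -2.1]
gripper_width: 0.125
grip_force: 40.0
```

apply_moves:
  moves:
    - [0,0,-0.006,0,0,0]
    - [0,0,-0.006,0,0,0]
    - [0,0,-0.004,0,0,0]
    - [0,0,0,0,0,0]

```text
t: 5.9
tool_pos: [0.4043, 0.2573, 0.0112]
orientation: [-0.0, 0.784, 0.621, 0.0]
wrist_force: [-1.6, -0.8, 5.7]
gripper_width: 0.13
grip_force: 40.0
```

apply_moves:
  moves:
    - [0,0,0,0,0,0]
    - [0,0,0,0,0,0]
    - [0,0,0,0,0,0]
    - [0,0,0,0,0,0]
    - [0,0,0.04,0,0,0]
    - [0,0,0.15,0,0,0]
    - [0,0,0.2,0,0,0]
    - [0,0,0.2,0,0,0]
  hand: -1

```text
t: 6.9
tool_pos: [0.404, 0.2568, 0.1601]
orientation: [0.0, 0.784, 0.621, -0.0]
wrist_force: [-0.5, 0.8, 0.1]
gripper_width: 0.973
grip_force: 0.0
```

```bash
python3 - <<'E'
from h import *
to(.525,-.2485,.15,-13.1)
E
```

```text
pos [0.404  0.2568 0.1601] yaw -13.2 tilt 0.01 shift [ 0.484 -2.021 -0.04 ] turn [0.    0.    0.002] t 6.9
```

apply_moves:
  moves:
    - [0.05,-0.21,0,0,0,0]
    - [0.055,-0.235,0,0,0,0]
    - [0.055,-0.235,0,0,0,0]
    - [0.055,-0.235,0,0,0,0]
    - [0.055,-0.235,0,0,0,0]
    - [0.055,-0.235,0,0,0,0]
    - [0.055,-0.235,0,0,0,0]
    - [0.055,-0.2,0,0,0,0]
  hand: 1
  newtons: 20

```text
t: 7.9
tool_pos: [0.5131, -0.2003, 0.1589]
orientation: [0.0, 0.784, 0.621, 0.0]
wrist_force: [1.6, 0.6, 0.2]
gripper_width: 0.15
grip_force: 0.0
```

```bash
python3 - <<'E'
from h import *
to(.525,-.2485,.065,-13.1)
c=snap('top'); P=cloud(c); np.savez('top1.npz',**c)
X,Y,Z=P[...,0],P[...,1],P[...,2]
m=(X>.28)&(X<.52)&(Y>.08)&(Y<.45)&(Z>.002)&(Z<.012)&(c['image'].min(-1)>130)
q=P[m]; r=cv2.minAreaRect((q[:,:2]*1000).astype(np.float32)); print('cover',m.sum(),np.median(q[:,2]),r)
im=c['image'][150:290,100:240]; cv2.imwrite('pics/crop1.png',cv2.resize(im,None,fx=4,fy=4,interpolation=cv2.INTER_CUBIC)[:,:,::-1])
E
```

```text
pos [ 0.5131 -0.2003  0.1589] yaw -13.25 tilt 0.06 shift [ 0.048 -0.193 -0.376] turn [0.    0.001 0.003] t 7.9
cover 2062 0.005020281878517711 ((404.9625549316406, 257.9673156738281), (267.8795471191406, 85.4583511352539), 76.78208923339844)
```

View pics/crop1.png

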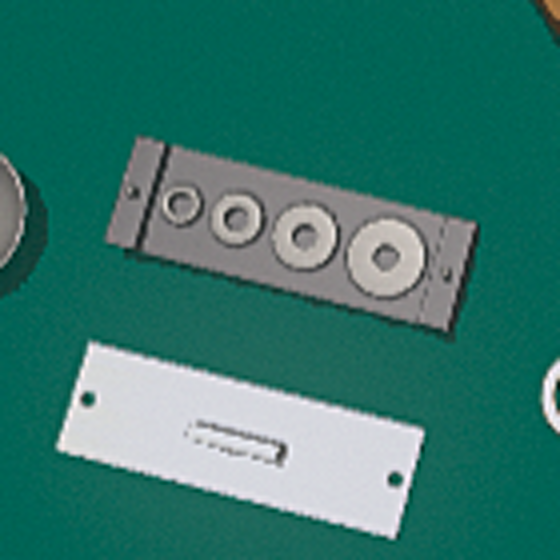

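The crop shows the cover flat at about (240,440), measured at top z 0.005. All four rings are in their nests: the largest at (386,257), then (304,237), (237,218), and the smallest at (182,205). Next is the button press.

apply_moves:
  moves:
    - [0.048,-0.193,0,0,0,0]
    - [0,0,-0.1,0,0,0]
    - [0,0,-0.12,0,0,0]
    - [0,0,-0.1,0,0,0]
    - [0,0,-0.05,0,0,0]
    - [0,0,0,0,0,0]

```text
t: 8.7
tool_pos: [0.5247, -0.2459, 0.0654]
orientation: [-0.0, 0.784, 0.621, -0.0]
wrist_force: [0.6, 0.1, -0.2]
gripper_width: 0.004
grip_force: 0.0
```

apply_moves:
  moves:
    - [0,0,-0.02,0,0,0]
    - [0,0,-0.012,0,0,0]
    - [0,0,-0.01,0,0,0]
    - [0,0,0,0,0,0]

```text
t: 9.2
tool_pos: [0.5255, -0.2462, 0.0555]
orientation: [0.0, 0.784, 0.621, 0.0]
wrist_force: [0.2, 0.2, 2.0]
gripper_width: 0.006
grip_force: 1.2
```

```bash
python3 - <<'E'
from h import *
to(.525,-.2485,.051,-13.1)
c=dict(np.load('top1.npz'));P=cloud(c); np.set_printoptions(linewidth=200)
ctr=np.array([.561,.221]);d=np.array([np.cos(np.radians(76.85)),np.sin(np.radians(76.85))])
g=cv2.cvtColor(c['image'],cv2.COLOR_RGB2GRAY)
for nm,y,D in((1,-73.5,60),(2,-9.5,50),(3,44.5,40),(4,88.5,30)):
    e=ctr+d*y/1000; dist=np.hypot(P[...,0]-e[0],P[...,1]-e[1])
    m=(dist<D/2000+.004)&(P[...,2]>.033)&(P[...,2]<.045)&(g>150)
    q=P[m]; (cc,rr)=cv2.minEnclosingCircle((q[:,:2]*1000).astype(np.float32))
    u=np.argwhere(m)[:,::-1].mean(0)
    print(nm,'exp',e.round(4),'mean',q.mean(0).round(4),'circ',np.round(cc,1),round(rr,1),'ray',onplane(c,u[0],u[1],.038).round(4),m.sum())
q=P[(abs(P[...,0]-.56)<.12)&(abs(P[...,1]-.22)<.17)&(P[...,2]>.0265)&(P[...,2]<.06)]
print('rack',cv2.minAreaRect((q[:,:2]*1000).astype(np.float32)))
E
```

```text
pos [ 0.5255 -0.2462  0.0555] yaw -13.18 tilt 0.06 shift [-0.002 -0.009 -0.018] turn [0.    0.001 0.002] t 9.2
1 exp [0.5443 0.1494] mean [0.5449 0.1494 0.0379] circ [545.2 149.7] 28.6 ray [0.5448 0.1494 0.038 ] 245
2 exp [0.5588 0.2117] mean [0.5591 0.2113 0.0382] circ [559.9 211.9] 23.6 ray [0.5591 0.2114 0.038 ] 154
3 exp [0.5711 0.2643] mean [0.5719 0.2639 0.0381] circ [571.7 264.1] 18.2 ray [0.5719 0.2639 0.038 ] 78
4 exp [0.5811 0.3072] mean [0.5832 0.3068 0.0373] circ [582.6 306.9] 13.4 ray [0.5832 0.3066 0.038 ] 22
rack ((561.1278686523438, 221.00486755371094), (268.2506408691406, 83.81437683105469), 76.84504699707031)
```

apply_moves:
  moves:
    - [0,0,-0.01,0,0,0]
    - [0,0,-0.01,0,0,0]
    - [0,0,-0.004,0,0,0]
    - [0,0,0,0,0,0]
    - [0,0,0,0,0,0]

```text
t: 9.82
tool_pos: [0.5256, -0.2463, 0.052]
orientation: [0.0, 0.784, 0.621, 0.001]
wrist_force: [-6.3, 4.0, 26.9]
gripper_width: 0.005
grip_force: 13.2
```

The reaction force of 27 N shows the button bottomed out. I'll go up and over to weight1.

apply_moves:
  moves:
    - [0,0,0.08,0,0,0]
    - [0,0,0.2,0,0,0]
    - [0,0.15,0.12,0,0,0]
    - [0.01,0.23,0,0,0,0]
    - [0.01,0.23,0,0,0,0]
    - [0.01,0.23,0,0,0,0]
    - [0.01,0.23,0,0,0,0]
    - [0.01,0.23,0,0,0,0]
  hand: -1

```text
t: 10.82
tool_pos: [0.5371, 0.0806, 0.1491]
orientation: [0.0, 0.784, 0.621, -0.0]
wrist_force: [0.9, -1.3, -0.1]
gripper_width: 0.854
grip_force: 0.0
```

```bash
python3 - <<'E'
from h import *
to(.5447,.1494,.06,-13.15)
E
```

```text
pos [0.5371 0.0806 0.1491] yaw -13.19 tilt 0.01 shift [ 0.03   0.275 -0.357] turn [ 0.    -0.     0.001] t 10.82
```

apply_moves:
  moves:
    - [0.015,0.13,0,0,0,0]
    - [0.015,0.12,0,0,0,0]
    - [0,0,-0.1,0,0,0]
    - [0,0,-0.12,0,0,0]
    - [0,0,-0.1,0,0,0]
    - [0,0,-0.04,0,0,0]
    - [0,0,0,0,0,0]

```text
t: 11.7
tool_pos: [0.5447, 0.1411, 0.0588]
orientation: [-0.0, 0.784, 0.621, -0.001]
wrist_force: [0.6, -0.1, 0.3]
gripper_width: 0.998
grip_force: 0.0
```

```bash
python3 - <<'E'
from h import *
to(.5447,.1494,.0325,-13.15)
E
```

```text
pos [0.5447 0.1411 0.0588] yaw -13.2 tilt 0.07 shift [ 0.     0.033 -0.105] turn [ 0.001 -0.001  0.001] t 11.7
```

apply_moves:
  moves:
    - [0,0.033,0,0,0,0]
    - [0,0,-0.05,0,0,0]
    - [0,0,-0.04,0,0,0]
    - [0,0,-0.017,0,0,0]
    - [0,0,0,0,0,0]

```text
t: 12.32
tool_pos: [0.5447, 0.1492, 0.0318]
orientation: [-0.0, 0.784, 0.621, -0.001]
wrist_force: [0.1, -0.1, -0.4]
gripper_width: 1.0
grip_force: 0.0
```

```bash
python3 - <<'E'
from h import *
to(.5447,.1494,.032,-13.15)
E
```

```text
pos [0.5447 0.1492 0.0318] yaw -13.2 tilt 0.06 shift [0.    0.001 0.001] turn [ 0.001 -0.001  0.001] t 12.32
```

apply_moves:
  moves:
    - [0,0,0,0,0,0]
    - [0,0,0,0,0,0]
    - [0,0,0,0,0,0]
    - [0,0,0,0,0,0]
    - [0,0,0,0,0,0]
    - [0,0,0,0,0,0]
    - [0,0,0,0,0,0]
  hand: 1
  newtons: 40

```text
t: 13.2
tool_pos: [0.545, 0.1497, 0.0325]
orientation: [-0.0, 0.784, 0.621, 0.0]
wrist_force: [-1.1, -0.2, 2.8]
gripper_width: 0.627
grip_force: 40.0
```

apply_moves:
  moves:
    - [0,0,0.05,0,0,0]
    - [0,0,0.1,0,0,0]
    - [0,0,0.15,0,0,0]
    - [0,0,0.18,0,0,0]
    - [0,0,0.08,0,0,0]
    - [0,0,0,0,0,0]

```text
t: 13.95
tool_pos: [0.5458, 0.1498, 0.1741]
orientation: [0.0, 0.784, 0.621, 0.002]
wrist_force: [0.4, 0.4, -2.3]
gripper_width: 0.628
grip_force: 40.0
```

```bash
python3 - <<'E'
from h import *
to(.6224,-.2017,.17,-13.15);print(state()['wrist_force'],state()['gripper_width']*92)
E
```

```text
pos [0.5458 0.1498 0.1741] yaw -13.18 tilt 0.2 shift [ 0.306 -1.406 -0.016] turn [-0.002  0.004  0.001] t 13.95
[ 0.41125746  0.4027219  -2.25214733] 57.7520085306501
```

apply_moves:
  moves:
    - [0.035,-0.16,0,0,0,0]
    - [0.045,-0.206,0,0,0,0]
    - [0.045,-0.21,0,0,0,0]
    - [0.045,-0.21,0,0,0,0]
    - [0.045,-0.21,0,0,0,0]
    - [0.045,-0.2,0,0,0,0]
    - [0.046,-0.21,0,0,0,0]
    - [0,0,0,0,0,0]

```text
t: 14.95
tool_pos: [0.6195, -0.2084, 0.1707]
orientation: [0.001, 0.786, 0.618, -0.002]
wrist_force: [-1.4, 0.4, -2.9]
gripper_width: 0.628
grip_force: 40.0
```

```bash
python3 - <<'E'
from h import *
to(.6224,-.2017,.17,-13.15);print(state()['wrist_force'],state()['gripper_width']*92)
c=snap('side'); s=snap('top')
a=cv2.resize(c['image'][110:210,240:340],None,fx=4,fy=4,interpolation=cv2.INTER_CUBIC); b=cv2.resize(s['image'][140:240,265:365],None,fx=4,fy=4,interpolation=cv2.INTER_CUBIC)
cv2.imwrite('pics/post1.png',np.hstack([a,b])[:,:,::-1])
print(proj(c,[.6224,-.2017,.108]),proj(c,[.6224,-.2017,.17]))
E
```

```text
pos [ 0.6195 -0.2084  0.1707] yaw -13.66 tilt 0.26 shift [ 0.012  0.027 -0.003] turn [ 0.005 -0.003  0.011] t 14.95
[-1.35361741  0.38751174 -2.86704496] 57.81649280222648
[293.58302627 167.33650317] [294.81452178 152.84708196]
```

View pics/post1.png

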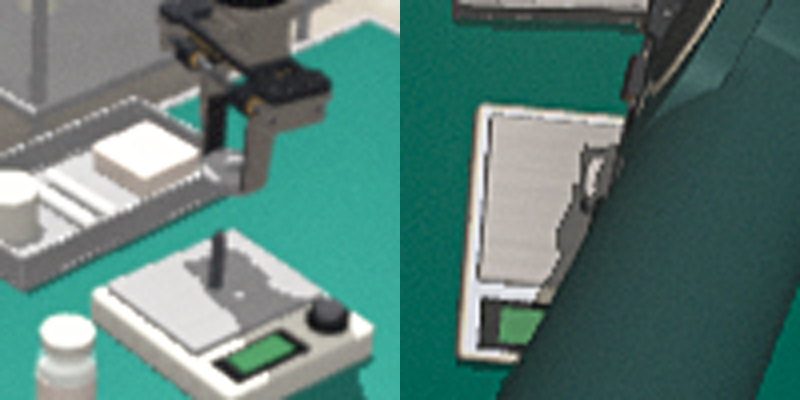

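The side crop shows the ring held level at about (225,170), above the post tip at (216,235). I'll align it and lower in steps.

apply_moves:
  moves:
    - [0.012,0.027,0,0,0,0]
    - [0,0,-0.05,0,0,0.005]
    - [0,0,-0.08,0,0,0]
    - [0,0,-0.03,0,0,0]
    - [0,0,0,0,0,0]
    - [0,0,0,0,0,0]

```text
t: 15.8
tool_pos: [0.6247, -0.1955, 0.1327]
orientation: [0.0, 0.782, 0.623, 0.0]
wrist_force: [0.4, -0.5, -3.1]
gripper_width: 0.629
grip_force: 40.0
```

```bash
python3 - <<'E'
from h import *
to(.6224,-.2017,.117,-13.15);print(state()['wrist_force'],state()['gripper_width']*92)
c=snap('side'); 
a=cv2.resize(c['image'][130:200,260:330],None,fx=8,fy=8,interpolation=cv2.INTER_CUBIC)
cv2.imwrite('pics/post2.png',a[:,:,::-1])
for z in(.108,.1235,.1375): print(z,(proj(c,[.6224,-.2017,z])-[260,130])*8)
E
```

```text
pos [ 0.6247 -0.1955  0.1327] yaw -12.98 tilt 0.04 shift [-0.009 -0.025 -0.063] turn [ 0.001  0.001 -0.004] t 15.8
[ 0.40798548 -0.50950245 -3.09512698] 57.834724939687
0.108 [268.66421015 298.6920254 ]
0.1235 [271.08885493 270.16435384]
0.1375 [273.30058939 244.14172379]
```

View pics/post2.png

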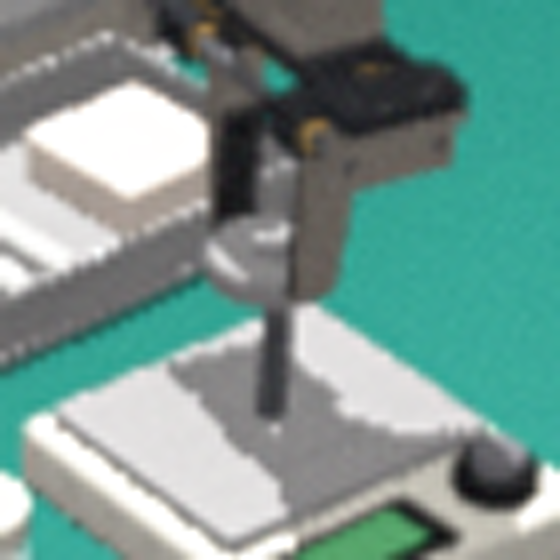

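apply_moves:
  moves:
    - [-0.009,-0.025,0,0,0,0]
    - [0,0,0,0,0,0]
    - [0,0,0,0,0,0]
    - [0,0,0,0,0,0]

```text
t: 16.35
tool_pos: [0.6223, -0.2012, 0.1324]
orientation: [-0.0, 0.782, 0.623, 0.0]
wrist_force: [1.0, -0.2, -2.7]
gripper_width: 0.629
grip_force: 40.0
```

```bash
python3 - <<'E'
from h import *
to(.6224,-.2017,.117,-13.15);print(state()['wrist_force'],state()['gripper_width']*92)
E
```

```text
pos [ 0.6223 -0.2012  0.1324] yaw -12.95 tilt 0.01 shift [ 0.    -0.002 -0.062] turn [-0.     0.    -0.004] t 16.35
[ 0.96468345 -0.22685722 -2.74328852] 57.90847367854159
```

apply_moves:
  moves:
    - [0,-0.002,-0.03,0,0,-0.004]
    - [0,0,-0.03,0,0,0]
    - [0,0,-0.03,0,0,0]
    - [0,0,-0.02,0,0,0]
    - [0,0,0,0,0,0]

```text
t: 16.98
tool_pos: [0.6219, -0.2018, 0.1042]
orientation: [-0.0, 0.783, 0.622, -0.0]
wrist_force: [-0.0, -0.0, -2.3]
gripper_width: 0.627
grip_force: 40.0
```

apply_moves:
  moves:
    - [0,0,-0.05,0,0,0]
    - [0,0,-0.05,0,0,0]
    - [0,0,-0.05,0,0,0]
    - [0,0,-0.03,0,0,0]
    - [0,0,0,0,0,0]

```text
t: 17.6
tool_pos: [0.6217, -0.2018, 0.0589]
orientation: [-0.001, 0.783, 0.622, -0.001]
wrist_force: [-0.1, 0.1, -2.0]
gripper_width: 0.624
grip_force: 40.0
```

apply_moves:
  moves:
    - [0,0,-0.01,0,0,0]
    - [0,0,-0.006,0,0,0]
    - [0,0,-0.004,0,0,0]
    - [0,0,0,0,0,0]

```text
t: 18.1
tool_pos: [0.6223, -0.2018, 0.0549]
orientation: [0.0, 0.783, 0.622, 0.0]
wrist_force: [-0.7, -0.2, -3.6]
gripper_width: 0.63
grip_force: 40.0
```

apply_moves:
  moves:
    - [0,0,-0.004,0,0,0]
    - [0,0,-0.004,0,0,0]
    - [0,0,0,0,0,0]

```text
t: 18.48
tool_pos: [0.6224, -0.2019, 0.0545]
orientation: [-0.0, 0.783, 0.622, 0.0]
wrist_force: [-3.8, 1.9, 7.8]
gripper_width: 0.626
grip_force: 40.0
```

Weight1 is seated, with contact at the expected height. I'll release, retreat, and re-check where the others are.

apply_moves:
  moves:
    - [0,0,0,0,0,0]
    - [0,0,0,0,0,0]
    - [0,0,0,0,0,0]
    - [0,0,0.05,0,0,0]
    - [0,0,0.12,0,0,0]
    - [0,0,0.2,0,0,0]
    - [0,0,0.08,0,0,0]
    - [0,0.15,0,0,0,0]
  hand: -1

```text
t: 19.48
tool_pos: [0.6227, -0.1681, 0.1681]
orientation: [0.002, 0.785, 0.619, 0.001]
wrist_force: [0.4, 0.2, -0.3]
gripper_width: 1.0
grip_force: 0.0
```

apply_moves:
  moves:
    - [-0.04,0.22,0,0,0,0]
    - [-0.04,0.22,0,0,0,0]
    - [-0.04,0.22,0,0,0,0]
    - [-0.04,0.22,0,0,0,0]
    - [-0.04,0.2,0,0,0,0]
    - [0,0,0,0,0,0]
    - [0,0,0,0,0,0]

```text
t: 20.35
tool_pos: [0.5722, 0.105, 0.1654]
orientation: [0.0, 0.783, 0.621, -0.0]
wrist_force: [-0.0, -1.4, -0.1]
gripper_width: 1.001
grip_force: 0.0
```

```bash
cat >> h.py <<'E'
def scan(c,first=2):
    P=cloud(c); g=cv2.cvtColor(c['image'],cv2.COLOR_RGB2GRAY); X,Y,Z=P[...,0],P[...,1],P[...,2]
    ctr=np.array([.5611,.221]);a=np.radians(76.85);d=np.array([np.cos(a),np.sin(a)])
    for nm,y,D in((1,-73.5,60),(2,-9.5,50),(3,44.5,40),(4,88.5,30)):
        if nm<first: continue
        e=ctr+d*y/1000; m=(np.hypot(X-e[0],Y-e[1])<D/2000+.004)&(Z>.033)&(Z<.045)&(g>150)
        if m.sum()<5: print(nm,'not seen in nest',m.sum()); continue
        u=np.argwhere(m)[:,::-1].mean(0); print(nm,'exp',e.round(4),'ray',onplane(c,*u,.038).round(4),m.sum())
    m=(X>.28)&(X<.52)&(Y>.08)&(Y<.5)&(Z>.001)&(Z<.012)&(c['image'].min(-1)>130)
    r=cv2.minAreaRect((P[m][:,:2]*1000).astype(np.float32)); print('cover',m.sum(),np.median(P[m][:,2]).round(4),np.round(r[0],1),np.round(r[1],1),round(r[2],2))
    m=(np.hypot(X-.6224,Y+.2017)<.035)&(Z>.05)&(Z<.115)&(g>120)
    if m.sum(): print('stack',m.sum(),P[m].mean(0).round(4),np.percentile(P[m][:,2],[10,50,90]).round(4))
E
python3 - <<'E'
from h import *
to(.5591,.2115,.06,-13.15)
c=snap('top'); scan(c); save(c,'t3.png')
E
```

```text
pos [0.5722 0.105  0.1654] yaw -13.15 tilt 0.04 shift [-0.052  0.426 -0.421] turn [ 0.001  0.    -0.   ] t 20.35
2 not seen in nest 0
3 not seen in nest 0
4 exp [0.5812 0.3072] ray [0.5829 0.3053 0.038 ] 24
cover 753 0.0047 [404.6 258.8] [267.7  84.5] 76.53
stack 244 [ 0.6216 -0.202   0.0601] [0.0575 0.06   0.0624]
```

View pics/t3.png

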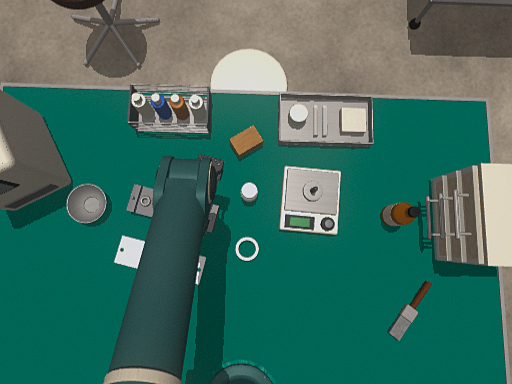

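The top view shows the arm covering the rack. The scale at (312,200) carries ring 1, measured with its top at z 0.060, so it is seated. I'll check rings 2 and 3 with the side camera.

```bash
python3 - <<'E'
from h import *
c=snap('side'); scan(c)
E
```

```text
2 exp [0.5589 0.2117] ray [0.5565 0.2107 0.038 ] 121
3 exp [0.5712 0.2643] ray [0.5683 0.2626 0.038 ] 77
4 exp [0.5812 0.3072] ray [0.5781 0.3066 0.038 ] 40
cover 1683 0.0054 [403.7 255.4] [269.6  94.2] 76.69
stack 122 [ 0.6162 -0.2014  0.0619] [0.0553 0.0592 0.0648]
```

apply_moves:
  moves:
    - [-0.02,0.15,0,0,0,0]
    - [-0.02,0.15,0,0,0,0]
    - [-0.012,0.126,0,0,0,0]
    - [0,0,-0.1,0,0,0]
    - [0,0,-0.15,0,0,0]
    - [0,0,-0.12,0,0,0]
    - [0,0,-0.04,0,0,0]
    - [0,0,0,0,0,0]

```text
t: 21.45
tool_pos: [0.5596, 0.211, 0.0628]
orientation: [0.0, 0.784, 0.621, -0.0]
wrist_force: [0.9, -0.2, -0.4]
gripper_width: 1.003
grip_force: 0.0
```

```bash
python3 - <<'E'
from h import *
to(.5591,.2115,.032,-13.15)
E
```

```text
pos [0.5596 0.211  0.0628] yaw -13.24 tilt 0.04 shift [-0.002  0.002 -0.123] turn [ 0.001 -0.     0.002] t 21.45
```

apply_moves:
  moves:
    - [-0.002,0.002,-0.05,0,0,0.002]
    - [0,0,-0.05,0,0,0]
    - [0,0,-0.022,0,0,0]
    - [0,0,0,0,0,0]
    - [0,0,0,0,0,0]

```text
t: 22.08
tool_pos: [0.559, 0.2126, 0.0326]
orientation: [0.0, 0.783, 0.622, 0.0]
wrist_force: [0.2, 0.0, -0.0]
gripper_width: 1.003
grip_force: 0.0
```

apply_moves:
  moves:
    - [0,0,0,0,0,0]
    - [0,0,0,0,0,0]
    - [0,0,0,0,0,0]
    - [0,0,0,0,0,0]
    - [0,0,0,0,0,0]
    - [0,0,0,0,0,0]
    - [0,0,0,0,0,0]
  hand: 1
  newtons: 40

```text
t: 22.95
tool_pos: [0.5588, 0.2126, 0.0324]
orientation: [0.0, 0.783, 0.622, 0.0]
wrist_force: [-0.0, -0.1, 0.2]
gripper_width: 0.52
grip_force: 40.0
```

apply_moves:
  moves:
    - [0,0,0.05,0,0,0]
    - [0,0,0.1,0,0,0]
    - [0,0,0.15,0,0,0]
    - [0,0,0.18,0,0,0]
    - [0,0,0.08,0,0,0]
    - [0,0,0,0,0,0]

```text
t: 23.7
tool_pos: [0.5591, 0.213, 0.1734]
orientation: [0.0, 0.783, 0.622, 0.001]
wrist_force: [0.3, -0.0, -1.7]
gripper_width: 0.518
grip_force: 40.0
```

```bash
python3 - <<'E'
from h import *
to(.6220,-.2019,.15,-13.15);print(state()['wrist_force'],state()['gripper_width']*92)
E
```

```text
pos [0.5591 0.213  0.1734] yaw -13.04 tilt 0.14 shift [ 0.251 -1.659 -0.094] turn [-0.002  0.002 -0.003] t 23.7
[ 0.30234085 -0.01490969 -1.73850049] 47.67127595075967
```

apply_moves:
  moves:
    - [0.022,-0.15,0,0,0,0]
    - [0.036,-0.235,0,0,0,0]
    - [0.036,-0.235,0,0,0,0]
    - [0.036,-0.235,0,0,0,0]
    - [0.036,-0.235,0,0,0,0]
    - [0.036,-0.235,0,0,0,0]
    - [0.032,-0.221,0,0,0,0]
    - [0.017,-0.11,0,0,0,-0.003]

```text
t: 24.7
tool_pos: [0.6196, -0.2054, 0.1699]
orientation: [-0.001, 0.785, 0.619, -0.002]
wrist_force: [0.3, 1.1, -2.9]
gripper_width: 0.524
grip_force: 40.0
```

apply_moves:
  moves:
    - [0,0,-0.06,0,0,0]
    - [0,0,-0.06,0,0,0]
    - [0,0,-0.04,0,0,0]
    - [0,0,0,0,0,0]
    - [0,0,0,0,0,0]

```text
t: 25.32
tool_pos: [0.6219, -0.2008, 0.1327]
orientation: [0.0, 0.783, 0.622, 0.0]
wrist_force: [0.0, -0.1, -1.9]
gripper_width: 0.519
grip_force: 40.0
```

```bash
python3 - <<'E'
from h import *
to(.6220,-.201,.104,-13.15);print(state()['wrist_force'],state()['gripper_width']*92)
E
```

```text
pos [ 0.6219 -0.2008  0.1327] yaw -13.13 tilt 0.04 shift [ 0.    -0.001 -0.115] turn [ 0.     0.001 -0.   ] t 25.32
[ 0.04161886 -0.10216224 -1.90764186] 47.76188758547763
```

apply_moves:
  moves:
    - [0,0,-0.04,0,0,0]
    - [0,0,-0.04,0,0,0]
    - [0,0,-0.035,0,0,0]
    - [0,0,0,0,0,0]

```text
t: 25.82
tool_pos: [0.6211, -0.2013, 0.1026]
orientation: [-0.0, 0.784, 0.621, -0.0]
wrist_force: [0.0, -0.7, -1.4]
gripper_width: 0.522
grip_force: 40.0
```

apply_moves:
  moves:
    - [0,0,-0.05,0,0,0]
    - [0,0,-0.05,0,0,0]
    - [0,0,-0.025,0,0,0]
    - [0,0,-0.008,0,0,0]
    - [0,0,-0.004,0,0,0]
    - [0,0,0,0,0,0]

```text
t: 26.58
tool_pos: [0.6215, -0.2015, 0.0695]
orientation: [0.0, 0.784, 0.621, 0.0]
wrist_force: [0.8, -0.6, -1.3]
gripper_width: 0.522
grip_force: 40.0
```

apply_moves:
  moves:
    - [0,0,-0.004,0,0,0]
    - [0,0,-0.004,0,0,0]
    - [0,0,0,0,0,0]

```text
t: 26.95
tool_pos: [0.6217, -0.2014, 0.0684]
orientation: [0.0, 0.784, 0.621, 0.0]
wrist_force: [-2.0, 1.2, 4.8]
gripper_width: 0.52
grip_force: 40.0
```

apply_moves:
  moves:
    - [0,0,0,0,0,0]
    - [0,0,0,0,0,0]
    - [0,0,0,0,0,0]
    - [0,0,0.05,0,0,0]
    - [0,0,0.12,0,0,0]
    - [0,0,0.2,0,0,0]
    - [0,0,0.03,0,0,0]
    - [-0.015,0.15,0,0,0,0]
  hand: -1

```text
t: 27.95
tool_pos: [0.6178, -0.1673, 0.1691]
orientation: [0.002, 0.785, 0.619, 0.0]
wrist_force: [0.1, 0.3, -1.1]
gripper_width: 0.999
grip_force: 0.0
```

apply_moves:
  moves:
    - [-0.025,0.23,0,0,0,0]
    - [-0.025,0.23,0,0,0,0]
    - [-0.025,0.23,0,0,0,0]
    - [-0.025,0.23,0,0,0,0]
    - [-0.025,0.23,0,0,0,0]
    - [0,0,0,0,0,0]
    - [0,0,0,0,0,0]

```text
t: 28.82
tool_pos: [0.5863, 0.1231, 0.1673]
orientation: [0.0, 0.784, 0.621, -0.0]
wrist_force: [0.1, -0.9, 0.2]
gripper_width: 0.999
grip_force: 0.0
```

```bash
python3 - <<'E'
from h import *
to(.5719,.2640,.06,-13.15)
c=snap('side'); scan(c,3); c=snap('top'); scan(c,3)
E
```

```text
pos [0.5863 0.1231 0.1673] yaw -13.18 tilt 0.05 shift [-0.058  0.564 -0.429] turn [ 0.001 -0.     0.001] t 28.82
3 exp [0.5712 0.2643] ray [0.5677 0.2627 0.038 ] 77
4 exp [0.5812 0.3072] ray [0.5778 0.3055 0.038 ] 37
cover 1688 0.0056 [403.8 256.2] [271.6  93.2] 76.72
stack 142 [ 0.6139 -0.1964  0.0692] [0.0557 0.0722 0.078 ]
3 not seen in nest 0
4 exp [0.5812 0.3072] ray [0.5816 0.3169 0.038 ] 8
cover 703 0.0047 [405.2 258.5] [267.   84.9] 76.69
stack 223 [ 0.6216 -0.2016  0.0699] [0.0592 0.0723 0.0761]
```

apply_moves:
  moves:
    - [-0.02,0.19,0,0,0,0]
    - [-0.02,0.2,0,0,0,0]
    - [-0.018,0.174,0,0,0,0]
    - [0,0,-0.1,0,0,0]
    - [0,0,-0.15,0,0,0]
    - [0,0,-0.12,0,0,0]
    - [0,0,-0.05,0,0,0]
    - [0,0,0,0,0,0]

```text
t: 29.92
tool_pos: [0.5723, 0.2633, 0.062]
orientation: [0.0, 0.784, 0.621, -0.001]
wrist_force: [-0.9, -0.7, -0.1]
gripper_width: 0.999
grip_force: 0.0
```

```bash
python3 - <<'E'
from h import *
to(.5719,.2640,.032,-13.15)
E
```

```text
pos [0.5723 0.2633 0.062 ] yaw -13.29 tilt 0.07 shift [-0.001  0.003 -0.12 ] turn [ 0.001 -0.001  0.003] t 29.93
```

apply_moves:
  moves:
    - [0,0,-0.05,0,0,0.003]
    - [0,0,-0.05,0,0,0]
    - [0,0,-0.021,0,0,0]
    - [0,0,0,0,0,0]
    - [0,0,0,0,0,0]

```text
t: 30.55
tool_pos: [0.5722, 0.2647, 0.0323]
orientation: [0.0, 0.783, 0.622, 0.0]
wrist_force: [-0.2, -0.3, 0.6]
gripper_width: 1.0
grip_force: 0.0
```

apply_moves:
  moves:
    - [0,0,0,0,0,0]
    - [0,0,0,0,0,0]
    - [0,0,0,0,0,0]
    - [0,0,0,0,0,0]
    - [0,0,0,0,0,0]
    - [0,0,0,0,0,0]
    - [0,0,0,0,0,0]
    - [0,0,0,0,0,0]
  hand: 1
  newtons: 40

```text
t: 31.55
tool_pos: [0.5719, 0.2646, 0.0321]
orientation: [0.0, 0.783, 0.622, -0.0]
wrist_force: [0.5, -0.1, 0.2]
gripper_width: 0.412
grip_force: 40.0
```

apply_moves:
  moves:
    - [0,0,0.05,0,0,0]
    - [0,0,0.1,0,0,0]
    - [0,0,0.15,0,0,0]
    - [0,0,0.18,0,0,0]
    - [0,0,0.08,0,0,0]
    - [0,0,0,0,0,0]

```text
t: 32.3
tool_pos: [0.5725, 0.265, 0.1734]
orientation: [0.0, 0.783, 0.622, 0.001]
wrist_force: [-0.6, 0.1, -1.8]
gripper_width: 0.411
grip_force: 40.0
```

```bash
python3 - <<'E'
from h import *
to(.6219,-.2015,.15,-13.15);print(state()['wrist_force'],state()['gripper_width']*92)
E
```

```text
pos [0.5725 0.265  0.1734] yaw -13.04 tilt 0.16 shift [ 0.197 -1.866 -0.094] turn [-0.002  0.003 -0.002] t 32.3
[-0.62415726  0.0736492  -1.76888293] 37.83808701574599
```

apply_moves:
  moves:
    - [0.017,-0.15,0,0,0,0]
    - [0.025,-0.235,0,0,0,0]
    - [0.025,-0.235,0,0,0,0]
    - [0.025,-0.235,0,0,0,0]
    - [0.025,-0.235,0,0,0,0]
    - [0.025,-0.235,0,0,0,0]
    - [0.025,-0.235,0,0,0,0]
    - [0.021,-0.195,0,0,0,-0.002]

```text
t: 33.3
tool_pos: [0.6176, -0.1764, 0.1697]
orientation: [-0.001, 0.784, 0.621, -0.001]
wrist_force: [1.0, 0.3, -1.3]
gripper_width: 0.413
grip_force: 40.0
```

apply_moves:
  moves:
    - [0.011,-0.11,0,0,0,0]
    - [0,0,-0.06,0,0,0]
    - [0,0,-0.06,0,0,0]
    - [0,0,-0.04,0,0,0]
    - [0,0,0,0,0,0]
    - [0,0,0,0,0,0]

```text
t: 34.05
tool_pos: [0.6221, -0.2011, 0.1324]
orientation: [0.0, 0.783, 0.622, 0.0]
wrist_force: [-0.3, -0.1, -0.9]
gripper_width: 0.413
grip_force: 40.0
```

```bash
python3 - <<'E'
from h import *
to(.6219,-.2012,.104,-13.15);print(state()['wrist_force'],state()['gripper_width']*92)
E
```

```text
pos [ 0.6221 -0.2011  0.1324] yaw -13.09 tilt 0.04 shift [-0.001 -0.    -0.114] turn [ 0.     0.001 -0.001] t 34.05
[-0.30480166 -0.0835753  -0.87317929] 38.00064166061722
```

apply_moves:
  moves:
    - [0,0,-0.04,0,0,0]
    - [0,0,-0.04,0,0,0]
    - [0,0,-0.035,0,0,0]
    - [0,0,0,0,0,0]

```text
t: 34.55
tool_pos: [0.6212, -0.2015, 0.1023]
orientation: [-0.001, 0.783, 0.622, -0.001]
wrist_force: [-0.2, -0.2, -1.4]
gripper_width: 0.412
grip_force: 40.0
```

apply_moves:
  moves:
    - [0,0,-0.04,0,0,0]
    - [0,0,-0.03,0,0,0]
    - [0,0,-0.01,0,0,0]
    - [0,0,-0.004,0,0,0]
    - [0,0,-0.004,0,0,0]
    - [0,0,0,0,0,0]

```text
t: 35.3
tool_pos: [0.6217, -0.2017, 0.082]
orientation: [-0.0, 0.783, 0.622, 0.0]
wrist_force: [-2.5, 1.5, 4.6]
gripper_width: 0.409
grip_force: 40.0
```

apply_moves:
  moves:
    - [0,0,0,0,0,0]
    - [0,0,0,0,0,0]
    - [0,0,0,0,0,0]
    - [0,0,0,0,0,0]
    - [0,0,0.05,0,0,0]
    - [0,0,0.12,0,0,0]
    - [0,0,0.18,0,0,0]
    - [-0.01,0.15,0,0,0,0]
  hand: -1

```text
t: 36.3
tool_pos: [0.6212, -0.1687, 0.1741]
orientation: [0.004, 0.785, 0.619, 0.002]
wrist_force: [0.9, -0.1, -0.1]
gripper_width: 0.999
grip_force: 0.0
```

apply_moves:
  moves:
    - [-0.02,0.23,0,0,0,0]
    - [-0.02,0.23,0,0,0,0]
    - [-0.02,0.23,0,0,0,0]
    - [-0.02,0.23,0,0,0,0]
    - [-0.02,0.23,0,0,0,0]
    - [0,0,0,0,0,0]
    - [0,0,0,0,0,0]

```text
t: 37.17
tool_pos: [0.5945, 0.1228, 0.1695]
orientation: [0.0, 0.783, 0.622, 0.0]
wrist_force: [0.6, -0.1, -0.6]
gripper_width: 0.998
grip_force: 0.0
```

```bash
python3 - <<'E'
from h import *
to(.582,.307,.06,-13.15)
c=snap('side'); scan(c,4); c=snap('top'); scan(c,4)
E
```

```text
pos [0.5945 0.1228 0.1695] yaw -13.14 tilt 0.06 shift [-0.05   0.737 -0.438] turn [ 0.001  0.001 -0.   ] t 37.17
4 exp [0.5812 0.3072] ray [0.5775 0.3064 0.038 ] 43
cover 1689 0.0055 [403. 256.] [270.7  95.1] 77.05
stack 155 [ 0.6111 -0.1952  0.0733] [0.056  0.0733 0.0901]
4 exp [0.5812 0.3072] ray [0.5845 0.3177 0.038 ] 6
cover 700 0.0048 [404.7 258.6] [267.2  83.6] 76.67
stack 214 [ 0.6213 -0.2     0.0761] [0.0587 0.0762 0.0892]
```

apply_moves:
  moves:
    - [-0.01,0.15,0,0,0,0]
    - [-0.015,0.23,0,0,0,0]
    - [-0.015,0.23,0,0,0,0]
    - [-0.01,0.127,-0.05,0,0,0]
    - [0,0,-0.15,0,0,0]
    - [0,0,-0.15,0,0,0]
    - [0,0,-0.08,0,0,0]
    - [0,0,0,0,0,0]

```text
t: 38.28
tool_pos: [0.5816, 0.306, 0.0603]
orientation: [0.0, 0.784, 0.621, -0.001]
wrist_force: [0.8, 0.9, 0.2]
gripper_width: 1.001
grip_force: 0.0
```

```bash
python3 - <<'E'
from h import *
to(.582,.307,.032,-13.15)
c=snap('side'); scan(c,4)
E
```

```text
pos [0.5816 0.306  0.0603] yaw -13.25 tilt 0.14 shift [ 0.002  0.004 -0.113] turn [ 0.002 -0.002  0.002] t 38.27
4 exp [0.5812 0.3072] ray [0.5852 0.3034 0.038 ] 9
cover 1693 0.0054 [402.4 254.1] [273.3  92.6] 77.4
stack 147 [ 0.6119 -0.1959  0.074 ] [0.0572 0.0735 0.0896]
```

apply_moves:
  moves:
    - [0,0,-0.05,0,0,0.003]
    - [0,0,-0.045,0,0,0]
    - [0,0,-0.018,0,0,0]
    - [0,0,0,0,0,0]
    - [0,0,0,0,0,0]

```text
t: 38.95
tool_pos: [0.5819, 0.3077, 0.0334]
orientation: [0.0, 0.783, 0.622, 0.0]
wrist_force: [-0.0, 0.5, 0.4]
gripper_width: 1.003
grip_force: 0.0
```

apply_moves:
  moves:
    - [0,0,0,0,0,0]
    - [0,0,0,0,0,0]
    - [0,0,0,0,0,0]
    - [0,0,0,0,0,0]
    - [0,0,0,0,0,0]
    - [0,0,0,0,0,0]
    - [0,0,0,0,0,0]
    - [0,0,0,0,0,0]
  hand: 1
  newtons: 40

```text
t: 39.95
tool_pos: [0.5818, 0.3076, 0.0331]
orientation: [0.0, 0.783, 0.622, 0.0]
wrist_force: [0.8, 0.4, 0.8]
gripper_width: 0.301
grip_force: 40.0
```

apply_moves:
  moves:
    - [0,0,0.05,0,0,0]
    - [0,0,0.1,0,0,0]
    - [0,0,0.15,0,0,0]
    - [0,0,0.18,0,0,0]
    - [0,0,0.08,0,0,0]
    - [0,0,0,0,0,0]

```text
t: 40.7
tool_pos: [0.5823, 0.308, 0.1745]
orientation: [-0.0, 0.783, 0.623, 0.001]
wrist_force: [-0.2, -0.4, -1.2]
gripper_width: 0.298
grip_force: 40.0
```

```bash
python3 - <<'E'
from h import *
to(.6219,-.2015,.15,-13.15);print(state()['wrist_force'],state()['gripper_width']*92)
E
```

```text
pos [0.5823 0.308  0.1745] yaw -13.0 tilt 0.16 shift [ 0.158 -2.038 -0.098] turn [-0.002  0.003 -0.003] t 40.7
[-0.15349014 -0.43360545 -1.19197687] 27.401473642791736
```

apply_moves:
  moves:
    - [0.012,-0.15,0,0,0,0]
    - [0.018,-0.235,0,0,0,0]
    - [0.018,-0.235,0,0,0,0]
    - [0.018,-0.235,0,0,0,0]
    - [0.018,-0.235,0,0,0,0]
    - [0.018,-0.235,0,0,0,0]
    - [0.018,-0.235,0,0,0,0]
    - [0.018,-0.235,0,0,0,-0.002]

```text
t: 41.7
tool_pos: [0.615, -0.1424, 0.1708]
orientation: [-0.001, 0.783, 0.622, -0.001]
wrist_force: [0.2, 0.4, 0.1]
gripper_width: 0.302
grip_force: 40.0
```

apply_moves:
  moves:
    - [0.013,-0.14,0,0,0,0]
    - [0.008,-0.1,0,0,0,0]
    - [0,0,-0.06,0,0,0]
    - [0,0,-0.06,0,0,0]
    - [0,0,-0.03,0,0,0]
    - [0,0,0,0,0,0]
    - [0,0,0,0,0,0]

```text
t: 42.58
tool_pos: [0.6219, -0.2007, 0.1359]
orientation: [0.0, 0.783, 0.622, 0.0]
wrist_force: [-0.2, -0.8, -0.6]
gripper_width: 0.299
grip_force: 40.0
```

```bash
python3 - <<'E'
from h import *
to(.6219,-.2010,.104,-13.15);print(state()['wrist_force'],state()['gripper_width']*92)
E
```

```text
pos [ 0.6219 -0.2007  0.1359] yaw -13.05 tilt 0.04 shift [ 0.    -0.001 -0.128] turn [ 0.     0.001 -0.002] t 42.58
[-0.15541011 -0.83701528 -0.60469742] 27.545845949007543
```

apply_moves:
  moves:
    - [0,-0.001,-0.04,0,0,0]
    - [0,0,-0.04,0,0,0]
    - [0,0,-0.04,0,0,0]
    - [0,0,0,0,0,0]
    - [0,0,0,0,0,0]

```text
t: 43.2
tool_pos: [0.6214, -0.2015, 0.1056]
orientation: [-0.0, 0.783, 0.622, -0.0]
wrist_force: [0.3, 0.4, 0.0]
gripper_width: 0.301
grip_force: 40.0
```

apply_moves:
  moves:
    - [0,0,-0.012,0,0,0]
    - [0,0,-0.008,0,0,0]
    - [0,0,-0.004,0,0,0]
    - [0,0,-0.004,0,0,0]
    - [0,0,0,0,0,0]

```text
t: 43.82
tool_pos: [0.6214, -0.2014, 0.0985]
orientation: [-0.0, 0.783, 0.622, -0.0]
wrist_force: [-0.2, -0.0, -0.3]
gripper_width: 0.296
grip_force: 40.0
```

apply_moves:
  moves:
    - [0,0,-0.004,0,0,0]
    - [0,0,-0.004,0,0,0]
    - [0,0,0,0,0,0]

```text
t: 44.2
tool_pos: [0.6216, -0.2014, 0.097]
orientation: [0.0, 0.783, 0.622, 0.0]
wrist_force: [-1.4, 0.9, 4.0]
gripper_width: 0.303
grip_force: 40.0
```

apply_moves:
  moves:
    - [0,0,0,0,0,0]
    - [0,0,0,0,0,0]
    - [0,0,0,0,0,0]
    - [0,0,0,0,0,0]
    - [0,0,0.06,0,0,0]
    - [0,0,0.12,0,0,0]
    - [0,0,0.12,0,0,0]
    - [-0.06,0.15,0,0,0,0]
  hand: -1

```text
t: 45.2
tool_pos: [0.6083, -0.1678, 0.1757]
orientation: [0.004, 0.785, 0.62, 0.002]
wrist_force: [-0.0, 0.9, -0.6]
gripper_width: 1.002
grip_force: 0.0
```

apply_moves:
  moves:
    - [-0.1,0.2,0,0,0,0]
    - [-0.1,0.2,0,0,0,0]
    - [-0.1,0.2,0,0,0,0]
    - [-0.1,0.2,0,0,0,0]
    - [-0.1,0.2,0,0,0,0]
    - [-0.1,0.2,0,0,0,0]
    - [0,0,0,0,0,0]
    - [0,0,0,0,0,0]

```text
t: 46.2
tool_pos: [0.4571, 0.1358, 0.1724]
orientation: [0.0, 0.783, 0.622, 0.001]
wrist_force: [0.6, -0.5, -0.2]
gripper_width: 1.0
grip_force: 0.0
```

```bash
python3 - <<'E'
from h import *
to(.4047,.2580,.06,-13.2)
c=snap('side'); scan(c,5); s=snap('top'); scan(s,5)
a=cv2.resize(c['image'][130:290,160:360],None,fx=3,fy=3,interpolation=cv2.INTER_CUBIC); b=cv2.resize(s['image'][140:240,265:325],(288,480),interpolation=cv2.INTER_CUBIC)
cv2.imwrite('pics/st.png',cv2.resize(np.hstack([a,b]),(792,428))[:,:,::-1])
E
```

```text
pos [0.4571 0.1358 0.1724] yaw -13.1 tilt 0.09 shift [-0.21   0.489 -0.45 ] turn [-0.001  0.002 -0.002] t 46.2
cover 1681 0.0054 [403.5 255. ] [271.1  93.7] 77.17
stack 164 [ 0.6118 -0.1948  0.0773] [0.0571 0.0748 0.1007]
cover 547 0.0046 [404.8 258.6] [266.5  84.7] 76.49
stack 195 [ 0.6215 -0.2     0.0776] [0.0582 0.0746 0.1012]
```

View pics/st.png

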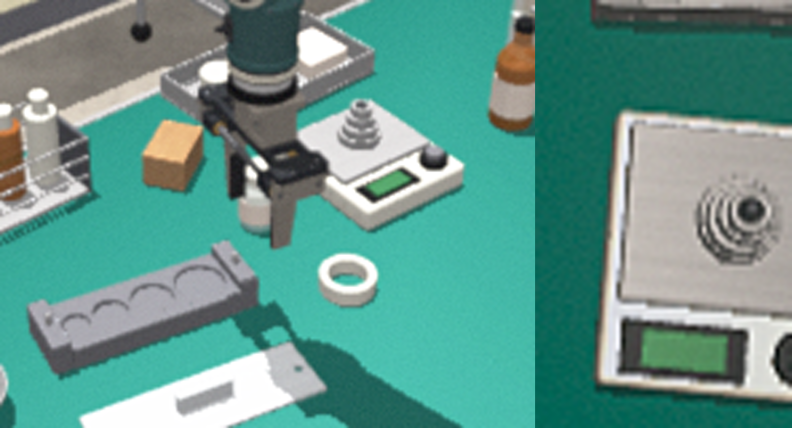

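The crop shows all four rings stacked as a cone on the post at (360,120), with the top measured at z 0.101. The rack is empty and the cover is untouched at (200,395). I'll fetch the cover.

apply_moves:
  moves:
    - [-0.07,0.163,0,0,0,0]
    - [-0.07,0.163,0,0,0,0]
    - [-0.07,0.161,0,0,0,0]
    - [0,0,-0.15,0,0,0]
    - [0,0,-0.2,0,0,0]
    - [0,0,-0.1,0,0,0]
    - [0,0,-0.04,0,0,0]
    - [0,0,0,0,0,0]

```text
t: 47.3
tool_pos: [0.4047, 0.257, 0.0491]
orientation: [0.0, 0.784, 0.621, -0.0]
wrist_force: [-0.8, -0.5, 0.4]
gripper_width: 0.999
grip_force: 0.0
```

apply_moves:
  moves:
    - [0,0,0,0,0,0]
    - [0,0,0,0,0,0]

```text
t: 47.55
tool_pos: [0.4046, 0.2584, 0.0501]
orientation: [-0.0, 0.783, 0.622, 0.001]
wrist_force: [-1.0, -0.2, -0.7]
gripper_width: 1.005
grip_force: 0.0
```

```bash
python3 - <<'E'
from h import *
to(.4045,.2575,.0115,-13.2)
E
```

```text
pos [0.4046 0.2584 0.0501] yaw -13.1 tilt 0.12 shift [-0.    -0.003 -0.154] turn [-0.002  0.002 -0.002] t 47.55
```

apply_moves:
  moves:
    - [0,-0.003,-0.07,0,0,-0.002]
    - [0,0,-0.06,0,0,0]
    - [0,0,-0.024,0,0,0]
    - [0,0,0,0,0,0]
    - [0,0,0,0,0,0]

```text
t: 48.18
tool_pos: [0.4042, 0.2571, 0.0107]
orientation: [0.0, 0.784, 0.621, 0.0]
wrist_force: [0.7, -0.2, 0.7]
gripper_width: 0.999
grip_force: 0.0
```

apply_moves:
  moves:
    - [0,0,0,0,0,0]
    - [0,0,0,0,0,0]
    - [0,0,0,0,0,0]
    - [0,0,0,0,0,0]
    - [0,0,0,0,0,0]
    - [0,0,0,0,0,0]
    - [0,0,0,0,0,0]
    - [0,0,0,0,0,0]
  hand: 1
  newtons: 60

```text
t: 49.18
tool_pos: [0.404, 0.2571, 0.0106]
orientation: [0.0, 0.784, 0.621, -0.0]
wrist_force: [0.0, -0.2, -0.0]
gripper_width: 0.152
grip_force: 0.0
```

apply_moves:
  moves:
    - [0,0,0,0,0,0]
    - [0,0,0,0,0,0]

```text
t: 49.42
tool_pos: [0.404, 0.2571, 0.0106]
orientation: [0.0, 0.784, 0.621, 0.0]
wrist_force: [0.2, 0.5, -0.2]
gripper_width: 0.125
grip_force: 60.0
```

```bash
python3 - <<'E'
from h import *
to(.4045+.1561,.2575-.037,.085,-13.15); print(state()['gripper_width'],state()['grip_force'])
c=snap('top'); scan(c,5)
E
```

```text
pos [0.404  0.2571 0.0106] yaw -13.18 tilt 0.01 shift [ 0.626 -0.146  0.298] turn [0.    0.    0.001] t 49.42
0.12496015434813901 59.99983012676239
cover 1240 0.0048 [404.9 258. ] [268.   85.4] 76.81
stack 189 [ 0.6216 -0.1998  0.0779] [0.0584 0.0748 0.1011]
```

apply_moves:
  moves:
    - [0,0,0.03,0,0,0]
    - [0,0,0.1,0,0,0]
    - [0,0,0.15,0,0,0]
    - [0,0,0.08,0,0,0]
    - [0,0,0,0,0,0]

```text
t: 50.1
tool_pos: [0.4045, 0.2578, 0.1019]
orientation: [-0.0, 0.784, 0.621, 0.002]
wrist_force: [-0.6, 0.2, -2.6]
gripper_width: 0.127
grip_force: 60.0
```

apply_moves:
  moves:
    - [0.08,-0.019,0,0,0,0]
    - [0.13,-0.031,0,0,0,0]
    - [0.15,-0.035,0,0,0,0]
    - [0.15,-0.035,0,0,0,0]
    - [0.08,-0.019,0,0,0,0]
    - [0.035,-0.009,0,0,0,0]
    - [0,0,0,0,0,0]
    - [0,0,0,0,0,0]

```text
t: 51.1
tool_pos: [0.5589, 0.2206, 0.1001]
orientation: [-0.0, 0.783, 0.622, -0.001]
wrist_force: [0.0, 0.4, -2.3]
gripper_width: 0.127
grip_force: 60.0
```

```bash
python3 - <<'E'
from h import *
to(.5602,.2201,.0648,-13.15); print(state()['gripper_width'],state()['wrist_force'])
c=snap('side'); P=cloud(c);X,Y,Z=P[...,0],P[...,1],P[...,2]
m=(abs(X-.56)<.12)&(abs(Y-.22)<.17)&(Z>.085)&(Z<.108)&(c['image'].min(-1)>140); q=P[m]
b=np.linalg.lstsq(np.c_[q[:,:2]-[.56,.22],np.ones(len(q))],q[:,2],rcond=None)[0]; print('plane',m.sum(),b.round(4),cv2.minAreaRect((q[:,:2]*1000).astype(np.float32)))
save(c,'sideplace.png')
E
```

```text
pos [0.5589 0.2206 0.1001] yaw -13.13 tilt 0.09 shift [ 0.005 -0.002 -0.141] turn [ 0.    -0.002 -0.001] t 51.1
0.12693899270734849 [ 0.00861774  0.44283618 -2.2528165 ]
plane 1352 [-0.002  -0.0004  0.0949] ((556.3682250976562, 217.6465301513672), (269.6415710449219, 92.46540832519531), 76.189208984375)
```

View pics/sideplace.png

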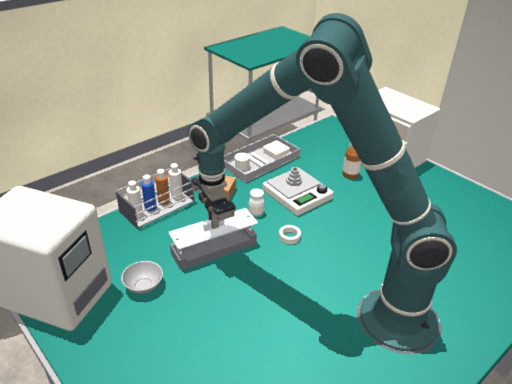

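The side view shows the cover level and held above the rack at about (213,232). I'll trim and descend.

apply_moves:
  moves:
    - [0.005,-0.002,-0.02,0,0,0]
    - [0,0,-0.05,0,0,0]
    - [0,0,-0.04,0,0,0]
    - [0,0,0,0,0,0]
    - [0,0,0,0,0,0]

```text
t: 51.78
tool_pos: [0.5616, 0.2195, 0.073]
orientation: [0.0, 0.784, 0.621, -0.0]
wrist_force: [1.0, -0.7, -2.5]
gripper_width: 0.126
grip_force: 60.0
```

```bash
python3 - <<'E'
from h import *
to(.5602,.2201,.062,-13.15); print(state()['gripper_width'],state()['wrist_force'])
E
```

```text
pos [0.5616 0.2195 0.073 ] yaw -13.19 tilt 0.01 shift [-0.006  0.002 -0.044] turn [0.    0.    0.001] t 51.77
0.1258809717227888 [ 1.04028664 -0.72574653 -2.52085496]
```

apply_moves:
  moves:
    - [-0.005,0.002,0,0,0,0]
    - [0,0,-0.015,0,0,0]
    - [0,0,-0.015,0,0,0]
    - [0,0,0,0,0,0]
    - [0,0,0,0,0,0]

```text
t: 52.4
tool_pos: [0.5603, 0.22, 0.0656]
orientation: [0.0, 0.784, 0.621, -0.0]
wrist_force: [-0.3, 0.0, -1.9]
gripper_width: 0.128
grip_force: 60.0
```

apply_moves:
  moves:
    - [0,0,-0.015,0,0,0]
    - [0,0,-0.01,0,0,0]
    - [0,0,-0.008,0,0,0]
    - [0,0,0,0,0,0]
    - [0,0,0,0,0,0]

```text
t: 53.02
tool_pos: [0.5603, 0.2201, 0.0574]
orientation: [0.0, 0.784, 0.621, 0.0]
wrist_force: [-0.2, -0.7, -2.4]
gripper_width: 0.126
grip_force: 60.0
```

apply_moves:
  moves:
    - [0,0,-0.006,0,0,0]
    - [0,0,-0.005,0,0,0]
    - [0,0,-0.004,0,0,0]
    - [0,0,0,0,0,0]
    - [0,0,0,0,0,0]

```text
t: 53.65
tool_pos: [0.5602, 0.2202, 0.0546]
orientation: [-0.0, 0.784, 0.621, 0.0]
wrist_force: [-2.1, -0.3, 5.7]
gripper_width: 0.125
grip_force: 60.0
```

Contact came at the seat height. I'll release, go up and away, and check.

apply_moves:
  moves:
    - [0,0,0,0,0,0]
    - [0,0,0,0,0,0]
    - [0,0,0,0,0,0]
    - [0,0,0,0,0,0]
    - [0,0,0.05,0,0,0]
    - [0,0,0.15,0,0,0]
    - [0,0,0.2,0,0,0]
    - [0,0,0.1,0,0,0]
  hand: -1

```text
t: 54.65
tool_pos: [0.5615, 0.2203, 0.1822]
orientation: [0.0, 0.784, 0.621, 0.002]
wrist_force: [0.4, -0.3, -0.7]
gripper_width: 0.974
grip_force: 0.0
```

apply_moves:
  moves:
    - [-0.15,0.15,0,0,0,0]
    - [-0.15,0.2,0,0,0,0]
    - [-0.15,0.2,0,0,0,0]
    - [-0.15,0.2,0,0,0,0]
    - [-0.15,0.2,0,0,0,0]
    - [-0.1,0.15,0,0,0,0]
    - [0,0,0,0,0,0]
    - [0,0,0,0,0,0]

```text
t: 55.65
tool_pos: [0.3485, 0.4943, 0.1791]
orientation: [0.0, 0.784, 0.621, 0.0]
wrist_force: [0.9, 0.3, 0.0]
gripper_width: 0.998
grip_force: 0.0
```

```bash
python3 - <<'E'
from h import *
print(state()['tool_pos'])
c=snap('top'); P=cloud(c);X,Y,Z=P[...,0],P[...,1],P[...,2]
m=(abs(X-.56)<.12)&(abs(Y-.22)<.17)&(Z>.04)&(Z<.056); q=P[m]
b=np.linalg.lstsq(np.c_[q[:,:2]-[.56,.22],np.ones(len(q))],q[:,2],rcond=None)[0]; print('plane',m.sum(),b.round(4),cv2.minAreaRect((q[:,:2]*1000).astype(np.float32)))
scan(c,5); save(c,'end.png')
E
```

```text
[0.34848934 0.4943072  0.17907206]
plane 2384 [-0.0016  0.0021  0.049 ] ((560.735595703125, 221.3704071044922), (268.4430236816406, 84.70590209960938), 76.79420471191406)
cover 0 nan [0. 0.] [0. 0.] 0.0
stack 183 [ 0.6222 -0.2     0.0779] [0.0583 0.0746 0.1029]
  return _methods._mean(a, axis=axis, dtype=dtype,
  ret = ret.dtype.type(ret / rcount)
```

View pics/end.png

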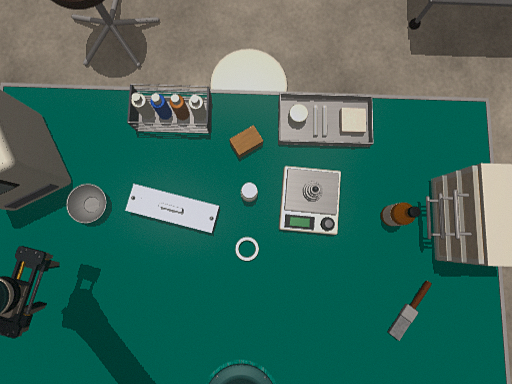

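The picture shows the cover home on both pins at (172,208): level, z 0.049, centre (0.561, 0.221). The rings are stacked at (312,190), the bystanders have not moved, and the arm is clear.

```bash
python3 -c "
from station import finish_job; print(finish_job())"
```

```text
the job is handed in; nothing more can be done
None
```

The job is handed in; no verdict came back. The cover went flat on the table, the zero button was pressed with the post empty, all four ring weights are stacked largest to smallest, and the cover is back flat on both pins.

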